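# Dress the preserves display on a market stall

### The job

Dress the little display on the dark plank of the stall: stand the wide jar in the middle of the round riser with the small jar centred on top of it, the tall jar in the middle of the square riser, and the square tin on the plank itself, midway between the two risers. Keep the jars and the tin upright all the time, leave the oil bottle and the tape roll where they are, and let go of everything at the end.

Things in the scene. Friction and masses are not known exactly. Their poses are not given: they have to be found in the camera images.
- wide_jar_mid (a point): the wide jar, loose: a round glass jar of dark red sauce with a paper label and a flat brown lid, 66 mm across, 62 mm high. The three jars are alike but for size; all have straight sides, and the lid, the top quarter or less (up to 16 mm), is 4 mm narrower across than the body. This point is on its axis half-way up, 31 mm over its underside; z up along the axis. About 0.26 kg.
- tall_jar_mid (a point): the tall jar, loose: as the wide jar but 54 mm across and 125 mm high. This point is on its axis half-way up, 62.5 mm over its underside; z up along the axis. About 0.32 kg.
- small_jar_mid (a point): the small jar, loose: as the wide jar but 46 mm across and 48 mm high. This point is on its axis half-way up, 24 mm over its underside; z up along the axis. About 0.10 kg.
- tin_mid (a point): the square tin, loose: an upright metal box 50 by 50 mm and 60 mm high with a paper band; its top 10 mm is a lid 48 mm square. This point is at its centre, 30 mm over its underside; x and y square to its sides, z up. About 0.18 kg.
- plank: the display plank, dark wood, fixed on the table: 120 mm (its x, away from the robot) by 360 mm (its y, its length) by 16 mm thick. Origin at the centre of its underside, which is also midway between the two risers in plan. It is turned up to 0.25 rad and carries only the two risers at the start. The jars in the two crates and the red-lidded row beyond the plank are fixed stock, no part of the job.
- round_riser: the round riser, fixed on the plank: a light wood disc 96 mm in diameter and 20 mm high, its centre 120 mm from the plank's centre towards one end (either end). Its top is 36 mm above the table. Origin at the centre of its underside.
- square_riser: the square riser, fixed on the plank: a light wood block 96 by 96 mm and 20 mm high, its centre 120 mm from the plank's centre towards the other end. Its top is 36 mm above the table. Origin at the centre of its underside; x and y square to its sides.
- oil_bottle: a green glass oil bottle with a black cap, loose, standing among the jars, 58 mm across and 148 mm high, to be left alone. Origin at the centre of its underside.
- tape_roll: a brown roll of tape lying flat, loose, among the jars, 84 mm across, 24 mm high with a 54 mm hole, to be left alone. Origin at the centre of its underside.
Things that resemble listed ones, but are neither listed nor needed, are in the scene too. What is shaped like the part that bears tin_mid but pink is not meant.

How it is judged:
At the end, for the whole second after the job is handed in: Wide jar on the round riser, tall jar on the square riser, tin on the plank midway between, each within 15 mm of centre; small jar on the wide jar's lid within 12 mm of its axis. All upright (0.1 rad), at resting height (6 mm), at rest. Oil bottle and tape roll within 25 mm of their start (horizontal distance between wide_jar_mid and round_riser below 0.015 m and height (world z) of wide_jar_mid between 0.061 and 0.073 m and angle between each of wide_jar_mid, small_jar_mid, tall_jar_mid, tin_mid's own z axis and vertical below 0.1 rad and linear speed of each of wide_jar, small_jar, tall_jar, tin below 0.02 m/s and angular speed of each of wide_jar, small_jar, tall_jar, tin below 0.2 rad/s and horizontal distance between small_jar_mid and wide_jar_mid below 0.012 m and height (world z) of small_jar_mid between 0.116 and 0.128 m and horizontal distance between tall_jar_mid and square_riser below 0.015 m and height (world z) of tall_jar_mid between 0.0925 and 0.1045 m and horizontal distance between tin_mid and plank below 0.015 m and height (world z) of tin_mid between 0.04 and 0.052 m and distance of each of oil_bottle, tape_roll from where it was at the start of the episode below 0.025 m); the robot touches nothing.
It fails at once if A jar or the tin is tipped by more than 0.6 rad (angle between any of wide_jar_mid, tall_jar_mid, small_jar_mid, tin_mid's own z axis and vertical above 0.6 rad).
It fails at once if The oil bottle or the tape roll is moved by more than 25 mm or knocked over (distance of any of oil_bottle, tape_roll from where it was at the start of the episode above 0.025 m or angle between any of oil_bottle, tape_roll's own z axis and vertical above 0.6 rad).
It also fails if it takes over 109 s, if anything falls off the work surface, if the arm or the gripper's body presses on something with over 40 N, if the wrist force passes 120 N, or if a joint passes its speed limit or range.

### The arm

A 7-joint arm with a two-finger parallel gripper is mounted at the origin on the work surface. World frame = base frame: x ahead of the robot, y to its left, z up, the work surface at z = 0. Lengths are in m, angles in rad, forces in N, time in s.
With the tool pointing down it reaches from about 0.4 to 0.875 m from the base axis. Payload 6.5 kg.
Tool frame: the origin (TCP) lies between the finger pads; the fingertips stand 19 mm ahead of it and the grasp point (between the pads) is the TCP; z points along the fingers, y is the direction in which the jaws open and shut (so a half turn about z gives the same grasp; the last joint's range is limited). The gripper opens to 88 mm and grips with 3 to 60 N. Pads are 18 mm wide; open, the fingers measure 123 mm over their backs; the gripper's body (75 mm by 187 mm) begins 45 mm behind the grasp point.
Start: joints at [1.218, 0.536, -0.004, 1.538, 0.003, 1.067, -0.071], TCP at [0.184, -0.623, 0.258] pointing down, gripper open.
Joint ranges: [-2.7, 2.7], [-0.37, 2.16], [-1.27, 1.26], [0.24, 2.4], [-1.31, 4.45], [0.19, 1.91], [-2.76, 2.76]. Speed limits (rad/s): [2.39, 2.39, 3.14, 3.14, 3.14, 3.14, 3.14].

### API

Orientations are given as a rotation vector (axis times angle).
In Python, from station import * gives the robot as it stands. The module is installed in compiled form; this text tells all that it offers.
- The arm moves only by the shell command python3 -m creep 'ROWS'. ROWS is JSON, a list of rows, each a list of 3 entries, a list of its own where there are three numbers: the turn, a rotation vector about the tool's x, y, z in degrees, then the shift along the tool's x, y, z in units of 30 mm (1.0 is 30 mm), then the closure, from 0 (fully open) to 1 (shut). In form: [[[ax, ay, az], [tx, ty, tz], hand], ...]. A call has 1 to 8 rows; each row is the pose to reach, as a shift and turn from the pose measured when the call began, along the tool's axes at that moment; what a row does not reach only later rows make up. A row lasts 1/12 s, in which the tool goes at most 41.7 mm and 7.16 degrees, less where a joint would pass 70% of its speed; a pose out of reach is approached as far as the arm can. A call with a gripper value outside its range is refused whole. The fingers move at their own pace and stop on an object; the grip force is fixed at half the most. Time passes only in rows, so rows that repeat a pose let the fingers close. It gives the time, the measured TCP pose, the force and the opening at its end, in the units of the state.
- sense(): the state, without advancing time (a new reading comes with each control period).
- snapshot(name): name is "scene" or "top" or "wrist"; returns a dict with "pixels" (480x640x3 uint8, blue, green, red), "fx", "fy", "cx", "cy" (pixels), "dist_coeffs" ([k1, k2, p1, p2, k3] as OpenCV has them; the pictures are not rectified), "extrinsics" (4x4, takes a point from world to camera coordinates). Camera axes: x right, y up, looking along -z (the intrinsics and any distortion apply to the point x, -y, -z); pixel columns grow to the right and rows downward; lengths in m; the calibration is good to about 2 mm. A picture is of the moment at which its call begins. There is no depth.
- close_job(): hands the job in, once; it reports no verdict.
The state is a dict: "clock": time; "joint_positions": joint angles; "qvel": joint speeds; "joint_torque": joint torques, N m; "tcp_pos": TCP position; "ee_rot": TCP orientation; "ft_force": force on the tool from outside, world axes, zero at the start; "ft_torque": the same for the moment, N m; "opening": opening from 0.0 (shut) to 1.0 (fully open).
Only numpy, scipy, OpenCV 4.12 (cv2) and the standard library are available. Lean on these libraries where they do the work, as an engineer would, in place of code of your own. Each camera call takes 0.05 s, during which the arm holds its last target.

## Working session

There is one attempt and no reset: what is moved stays moved. The work goes in short steps, Python scripts to look and compute and a shell command to move; the robot and the scene stay as the last step left them, time stands still between calls to the robot, and variables do not carry over. Pictures are saved under pics/ and viewed, and the job is handed in when it is done.

```bash
mkdir -p pics
cat > h.py <<'E'
from station import *
import numpy as np, cv2
from scipy.spatial.transform import Rotation as R
def cam(s):
    K=np.array([[s['fx'],0,s['cx']],[0,s['fy'],s['cy']],[0,0,1.]]);return K,np.array(s['dist_coeffs'],float),np.array(s['extrinsics'])
def proj(s,P):
    K,D,E=cam(s);P=np.atleast_2d(P).astype(float);c=P@E[:3,:3].T+E[:3,3];c=c*[1,-1,-1]
    return cv2.projectPoints(c,np.zeros(3),np.zeros(3),K,D)[0][:,0]
def ray(s,uv,z):
    K,D,E=cam(s);n=cv2.undistortPoints(np.array(uv,float).reshape(-1,1,2),K,D)[:,0]
    d=np.c_[n[:,0],-n[:,1],-np.ones(len(n))]@E[:3,:3];o=-E[:3,:3].T@E[:3,3]
    return o+d*((z-o[2])/d[:,2])[:,None]
E
python3 - <<'E'
from h import *
st=sense()
for k in st: print(k,np.round(st[k],3))
for n in ["scene","top","wrist"]:
    s=snapshot(n);cv2.imwrite(f'pics/a_{n}.png',s['pixels']);print(n,s['fx'],s['dist_coeffs'],np.round(np.array(s['extrinsics']),3).tolist())
    import pickle;pickle.dump(s,open(f'a_{n}.pkl','wb'))
E
```

```text
clock 0.0
joint_positions [ 1.218  0.537 -0.004  1.539  0.003  1.067 -0.071]
qvel [-0.001 -0.     0.    -0.     0.002  0.001  0.   ]
joint_torque [ 1.0000e-03 -5.7098e+01  9.9100e-01 -2.5160e+01 -5.6000e-02  1.8000e-02
  0.0000e+00]
tcp_pos [ 0.184 -0.623  0.257]
ee_rot [-3.108e+00 -4.490e-01  1.000e-03]
ft_force [-0.007  0.674  0.237]
ft_torque [-0.017  0.026  0.023]
opening 1.0
scene 529.7861206306018 [0.0235673 0.        0.        0.        0.       ] [[-0.558, 0.83, -0.004, 0.296], [-0.536, -0.356, 0.766, 0.219], [0.634, 0.429, 0.643, -1.38], [0.0, 0.0, 0.0, 1.0]]
top 436.15637398132634 [0.0368808 0.        0.        0.        0.       ] [[0.016, -1.0, -0.008, -0.005], [1.0, 0.016, 0.017, -0.482], [-0.017, -0.008, 1.0, -0.978], [0.0, 0.0, 0.0, 1.0]]
wrist 391.00525267410677 [-0.06168236  0.          0.          0.          0.        ] [[0.282, -0.959, -0.001, -0.649], [0.914, 0.269, -0.303, 0.041], [0.291, 0.084, 0.953, -0.391], [0.0, 0.0, 0.0, 1.0]]
```

View pics/a_scene.png

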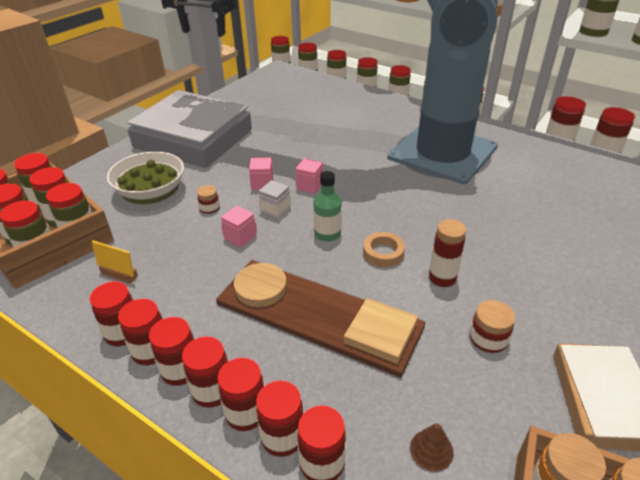

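View pics/a_top.png

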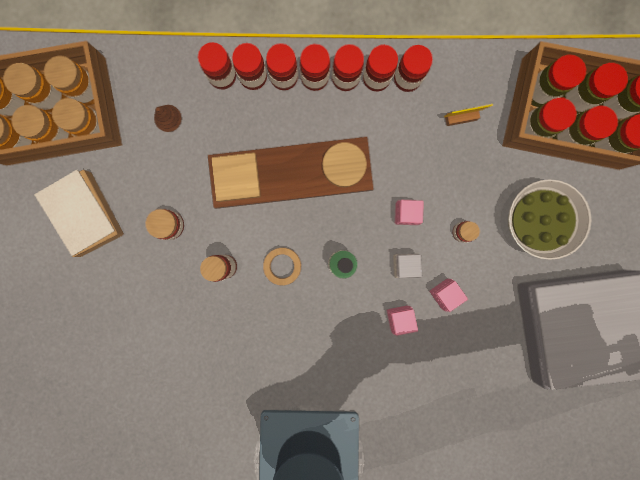

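View pics/a_wrist.png

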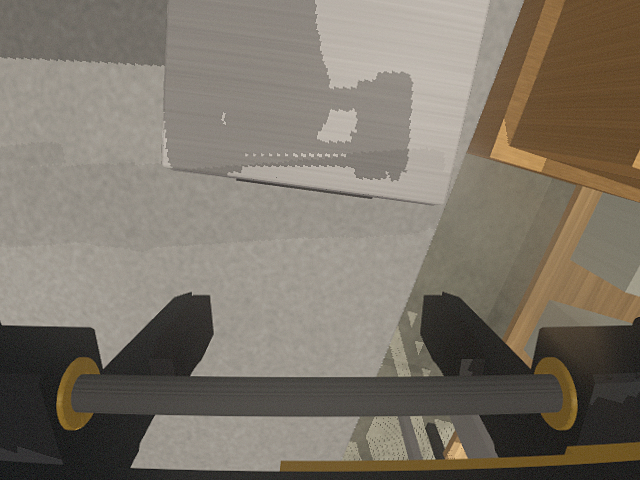

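The top view shows the wide jar's lid at about (164,224), the tall jar's at (215,268) and the small jar's at (466,231). The grey tin is at (409,265) with pink look-alikes around it. The bottle is at (344,265), the tape at (282,266), the round riser at (345,163) and the square riser at (235,176). Next I'll measure these and overlay the models on both views.

```bash
cat > m.py <<'E'
from h import *
import pickle,sys
s=pickle.load(open('a_top.pkl','rb'));sc=pickle.load(open('a_scene.pkl','rb'))
im=s['pixels']
big=[]
for (u,v,r) in [(164,224,28),(215,268,28),(466,231,24),(409,265,30),(235,176,36),(345,163,36)]:
    c=im[v-r:v+r,u-r:u+r];big.append(cv2.resize(c,(260,260),interpolation=cv2.INTER_CUBIC))
cv2.imwrite('pics/crops.png',np.vstack([np.hstack(big[:3]),np.hstack(big[3:])]))
hsv=cv2.cvtColor(im,cv2.COLOR_BGR2HSV)
lid=cv2.inRange(hsv,(8,90,90),(22,255,255))
for n,(u,v),r,z in [('wide',(164,224),24,.062),('tall',(215,268),24,.125),('small',(466,231),18,.048),('round',(345,163),32,.036),('square',(235,176),36,.036)]:
    m=np.zeros_like(lid);m[v-r:v+r,u-r:u+r]=lid[v-r:v+r,u-r:u+r]
    cs,_=cv2.findContours(m,cv2.RETR_EXTERNAL,cv2.CHAIN_APPROX_NONE);c=max(cs,key=cv2.contourArea)
    P=ray(s,c[:,0,:]+0.,z)[:,:2]
    (x,y),(w,h),a=cv2.minAreaRect(P.astype(np.float32)); M=cv2.minEnclosingCircle(P.astype(np.float32))
    print(n,'rect',round(x,4),round(y,4),round(w,4),round(h,4),round(a,1),'mean',P.mean(0).round(4),'circ',np.round(M[0],4),round(M[1],4))
E
python3 m.py
```

```text
wide rect 0.5183 0.3207 0.0615 0.0632 1.2 mean [0.5186 0.3214] circ [0.518 0.321] 0.0329
tall rect 0.4276 0.1934 0.0503 0.05 46.1 mean [0.4275 0.1937] circ [0.4278 0.1939] 0.0266
small rect 0.5139 -0.3341 0.0405 0.0422 46.1 mean [ 0.514 -0.334] circ [ 0.5134 -0.3338] 0.0221
round rect 0.651 -0.0579 0.1172 0.131 7.6 mean [ 0.6502 -0.0607] circ [ 0.6508 -0.0587] 0.085
square rect 0.6229 0.1564 0.1171 0.1378 7.5 mean [0.6241 0.1588] circ [0.6234 0.1557] 0.0889
```

View pics/crops.png

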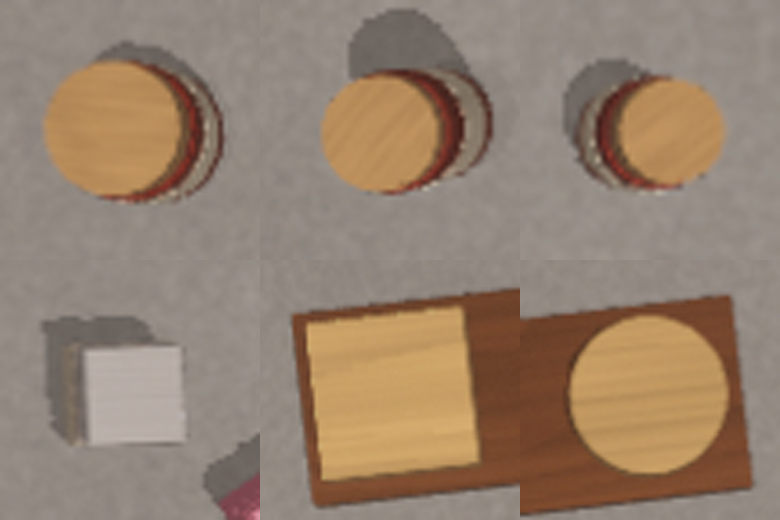

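The lid sizes come out at 62, 50 and 42 mm, as they should. The risers and the tin need better masks.

```bash
cat >> m.py <<'E'
print('---')
lt=cv2.inRange(hsv,(8,60,165),(25,255,255)); wh=cv2.inRange(hsv,(0,0,165),(180,40,255))
dk=cv2.inRange(hsv,(0,90,50),(22,255,255))
for n,mk,(u,v),r,z in [('round',lt,(345,163),32,.036),('square',lt,(235,176),36,.036),('tin',wh,(409,265),16,.06),('plank',dk,(291,172),92,.016),('tape',lid,(282,266),24,.024)]:
    m=np.zeros_like(lid);m[max(v-r,0):v+r,u-r:u+r]=mk[max(v-r,0):v+r,u-r:u+r]
    if n=='plank': m[:130]=0;m[210:]=0
    cs,_=cv2.findContours(m,cv2.RETR_EXTERNAL,cv2.CHAIN_APPROX_NONE);c=max(cs,key=cv2.contourArea)
    P=ray(s,c[:,0,:]+0.,z)[:,:2]
    (x,y),(w,h),a=cv2.minAreaRect(P.astype(np.float32))
    print(n,'rect',round(x,4),round(y,4),round(w,4),round(h,4),round(a,1),'mean',P.mean(0).round(4))
g=ray(s,[(344.5,265.5)],.148);print('cap',g)
# overlay
T=np.linspace(0,2*np.pi,60)
def circ(x,y,r,z): return np.c_[x+r*np.cos(T),y+r*np.sin(T),0*T+z]
def sq(x,y,h,z,a):
    c=np.array([[-h,-h],[h,-h],[h,h],[-h,h],[-h,-h]]);ca,sa=np.cos(a),np.sin(a);return np.c_[c@np.array([[ca,sa],[-sa,ca]])+[x,y],np.full(5,z)]
E
python3 m.py | sed -n '/---/,$p'
```

```text
---
round rect 0.6561 -0.0666 0.0918 0.0915 0.9 mean [ 0.6561 -0.0667]
square rect 0.625 0.1705 0.0946 0.0949 7.4 mean [0.6247 0.1711]
tin rect 0.4373 -0.2073 0.0458 0.0458 4.4 mean [ 0.437  -0.2076]
plank rect 0.6403 0.0521 0.1198 0.358 7.4 mean [0.6403 0.0522]
tape rect 0.431 0.0669 0.0793 0.0816 0.9 mean [0.4307 0.0665]
cap [[ 0.4383868  -0.06326844  0.148     ]]
```

```bash
cat >> m.py <<'E'
a=np.radians(7.4)
curves=[circ(.5183,.3210,.031,.062),circ(.5183,.3210,.033,0),circ(.4277,.1937,.025,.125),circ(.4277,.1937,.027,0),circ(.514,-.334,.021,.048),circ(.514,-.334,.023,0),
circ(.656,-.0667,.048,.036),sq(.6249,.1708,.048,.036,a),sq(.4372,-.2074,.024,.06,np.radians(4.4)),sq(.4372,-.2074,.025,.0,np.radians(4.4)),circ(.431,.0667,.042,.024),circ(.438,-.063,.029,0)]
o=[]
for q,f in ((s,'top'),(sc,'scene')):
    k=cv2.resize(q['pixels'],None,fx=2,fy=2,interpolation=cv2.INTER_CUBIC)
    for c in curves: cv2.polylines(k,[np.round(proj(q,c)*2*8+8).astype(int).reshape(-1,1,2)],False,(255,255,0),1,cv2.LINE_AA,3)
    cv2.imwrite(f'pics/ov_{f}.png',k[240:680,220:1020] if f=='top' else k[300:760,370:1060])
E
python3 m.py >/dev/null
```

```text
(no output)
```

View pics/ov_top.png

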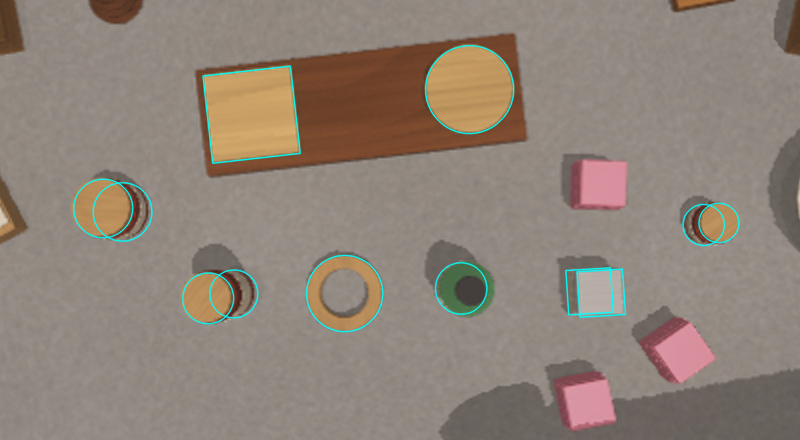

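View pics/ov_scene.png

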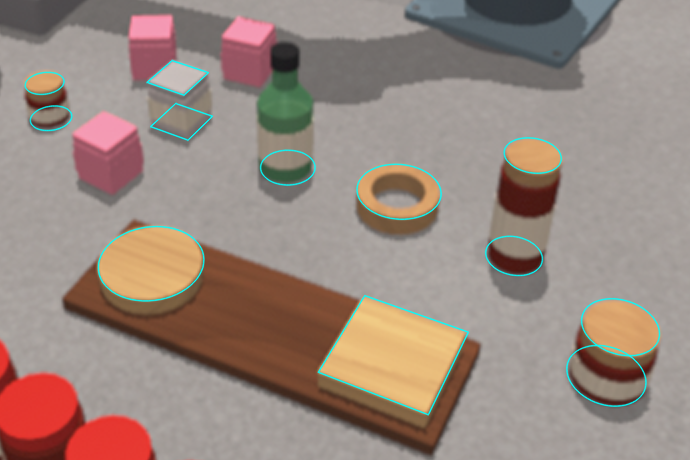

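Overlays match both views to about 2 mm, so I can use these positions. I'll work with the jaws along world x, start with the tin, and use a helper that converts targets to tool units.

```bash
cat > go.py <<'E'
from h import *
import sys
# usage: go.py x y z yawdeg(of tool y from world x)
st=sense();p=np.array(st['tcp_pos']);Rm=R.from_rotvec(st['ee_rot'])
print('t',round(float(st['clock']),2),'tcp',p.round(4),'open',round(float(st['opening']),3),'F',np.round(st['ft_force'],1),'q',np.round(st['joint_positions'],2))
if len(sys.argv)>3:
    x,y,z,a=map(float,sys.argv[1:5]);a=np.radians(a)
    Y=np.array([np.cos(a),np.sin(a),0]);Z=np.array([0,0,-1.]);G=R.from_matrix(np.c_[np.cross(Y,Z),Y,Z])
    print('turn',(Rm.inv()*G).as_rotvec(degrees=True).round(2),'shift',(Rm.inv().apply(np.array([x,y,z])-p)/.03).round(3))
E
python3 go.py .437 -.2074 .2 4.4
```

```text
t 0.15 tcp [ 0.1837 -0.623   0.257 ] open 0.997 F [-0.5  0.3  0.1] q [ 1.22  0.54 -0.    1.54  0.    1.07 -0.07]
turn [-7.000e-02 -5.000e-02 -7.796e+01] shift [ 12.018 -10.897   1.914]
```

```bash
python3 -m creep '[[[0,0,-7],[0.6,-0.5,0],0],[[0,0,-14],[1.4,-1.3,0],0],[[0,0,-21],[2.3,-2.1,0],0],[[0,0,-28],[3.2,-2.9,0],0],[[0,0,-35],[4.1,-3.7,0],0],[[0,0,-42],[5,-4.5,0],0],[[0,0,-48],[5.8,-5.2,0],0],[[0,0,-52],[6.3,-5.7,0],0]]'; python3 go.py .437 -.2074 .2 4.4
```

```text
clock: 0.82
tcp_pos: [0.3186, -0.4023, 0.2572]
ee_rot: [-2.589, -1.777, -0.002]
ft_force: [1.7, -0.5, 0.3]
opening: 1.0
t 0.82 tcp [ 0.3186 -0.4023  0.2572] open 1.0 F [ 1.7 -0.5  0.3] q [ 1.05  0.32 -0.29  1.88  0.11  0.95  0.35]
turn [-1.000e-02 -1.300e-01 -2.546e+01] shift [7.479 1.35  1.923]
```

```bash
python3 -m creep '[[[0,0,-6],[1,0.18,0.2],0],[[0,0,-12],[2.1,0.4,0.6],0],[[0,0,-18],[3.2,0.6,1],0],[[0,0,-23],[4.3,0.8,1.4],0],[[0,0,-25.5],[5.4,1,1.7],0],[[0,0,-25.5],[6.4,1.15,1.9],0],[[0,0,-25.5],[7.2,1.3,1.92],0],[[0,0,-25.5],[7.48,1.35,1.92],0]]'; python3 go.py .437 -.2074 .036 4.4
```

```text
clock: 1.48
tcp_pos: [0.4386, -0.2035, 0.1998]
ee_rot: [-2.126, -2.309, -0.005]
ft_force: [0.7, 0.9, 0.2]
opening: 0.996
t 1.48 tcp [ 0.4386 -0.2035  0.1998] open 0.996 F [0.7 0.9 0.2] q [ 0.72  0.37 -0.46  2.    0.22  0.82  0.23]
turn [ 0.04 -0.24  0.33] shift [-0.149 -0.066  5.458]
```

```bash
python3 -m creep '[[[0,0,0.3],[-0.15,-0.07,1],0],[[0,0,0.3],[-0.15,-0.07,2],0],[[0,0,0.3],[-0.15,-0.07,2],0]]'
python3 - <<'E'
from h import *
s=snapshot('wrist');im=s['pixels'].copy()
c=np.array([[-1,-1],[1,-1],[1,1],[-1,1],[-1,-1]])*.024;a=np.radians(4.4);M=np.array([[np.cos(a),np.sin(a)],[-np.sin(a),np.cos(a)]])
p=proj(s,np.c_[c@M+[.4372,-.2074],np.full(5,.06)]);cv2.polylines(im,[p.astype(int).reshape(-1,1,2)],False,(255,255,0),1)
cv2.imwrite('pics/w1.png',im)
E
python3 go.py .437 -.2074 .036 4.4
```

```text
clock: 1.73
tcp_pos: [0.4336, -0.2076, 0.1359]
ee_rot: [-2.128, -2.298, -0.001]
ft_force: [-1.1, 0.7, 0.6]
opening: 1.004
t 1.78 tcp [ 0.4347 -0.2079  0.138 ] open 0.998 F [-0.5  0.1  0. ] q [ 0.69  0.48 -0.41  2.04  0.29  0.69  0.17]
turn [-0.25 -0.37 -0.  ] shift [-0.01   0.094  3.401]
```

View pics/w1.png

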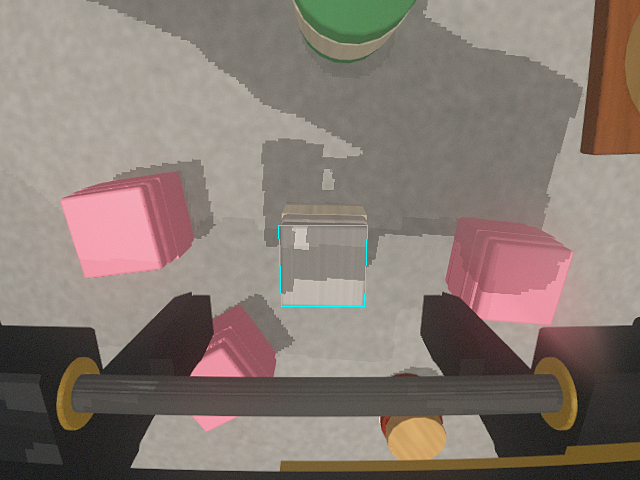

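The wrist view shows the tin's lid at about (323,265), inside the predicted outline, and the pink boxes are clear of the fingers. I'll descend and grip.

```bash
python3 -m creep '[[[0,0,0],[0,0.09,0.8],0],[[0,0,0],[0,0.09,1.8],0],[[0,0,0],[0,0.09,2.8],0],[[0,0,0],[0,0.09,3.3],0],[[0,0,0],[0,0.09,3.4],0],[[0,0,0],[0,0.09,3.4],0],[[0,0,0],[0,0.09,3.4],0.5],[[0,0,0],[0,0.09,3.4],1]]';python3 -m creep '[[[0,0,0],[0,0,0],1],[[0,0,0],[0,0,0],1],[[0,0,0],[0,0,0],1],[[0,0,0],[0,0,0],1]]'; python3 go.py .6405 .052 .25 4.4
```

```text
clock: 2.45
tcp_pos: [0.4381, -0.2079, 0.0378]
ee_rot: [-2.132, -2.301, -0.003]
ft_force: [-0.5, -0.6, -0.5]
opening: 0.874
clock: 2.78
tcp_pos: [0.4379, -0.2081, 0.0381]
ee_rot: [-2.132, -2.301, -0.002]
ft_force: [-2.4, -0.9, 1.8]
opening: 0.57
t 2.78 tcp [ 0.4379 -0.2081  0.0381] open 0.57 F [-2.4 -0.9  1.8] q [ 0.6   0.66 -0.31  2.06  0.41  0.48  0.06]
turn [-0.11 -0.26 -0.04] shift [ 8.165  7.378 -7.041]
```

```bash
python3 -m creep '[[[0,0,0],[0,0,-0.3],1],[[0,0,0],[0,0,-1],1],[[0,0,0],[0,0,-2],1],[[0,0,0],[0,0,-3],1],[[0,0,0],[0,0,-4],1],[[0,0,0],[0,0,-5],1],[[0,0,0],[0,0.2,-6],1],[[0,0,0],[0.2,0.5,-6.5],1]]'; python3 go.py .6405 .052 .22 4.4
```

```text
clock: 3.45
tcp_pos: [0.4532, -0.2032, 0.2369]
ee_rot: [-2.137, -2.302, -0.003]
ft_force: [1.7, -0.2, -1.8]
opening: 0.561
t 3.45 tcp [ 0.4532 -0.2032  0.2369] open 0.561 F [ 1.7 -0.2 -1.8] q [ 0.73  0.34 -0.48  1.93  0.2   0.91  0.23]
turn [ 0.04 -0.1  -0.16] shift [8.022 6.855 0.582]
```

```bash
python3 -m creep '[[[0,0,0],[0.7,0.6,0],1],[[0,0,0],[1.5,1.3,0],1],[[0,0,0],[2.3,2,0],1],[[0,0,0],[3.1,2.7,0],1],[[0,0,0],[3.9,3.4,0],1],[[0,0,0],[4.7,4.1,0],1],[[0,0,0],[5.5,4.8,0.2],1],[[0,0,0],[6.3,5.5,0.4],1]]';python3 go.py .6405 .052 .15 4.4
```

```text
clock: 4.12
tcp_pos: [0.6042, -0.0012, 0.2257]
ee_rot: [-2.137, -2.302, -0.003]
ft_force: [0.7, -0.6, -2.6]
opening: 0.568
t 4.12 tcp [ 0.6042 -0.0012  0.2257] open 0.568 F [ 0.7 -0.6 -2.6] q [ 0.29  0.54 -0.5   1.67  0.3   1.   -0.24]
turn [ 0.04 -0.1  -0.15] shift [1.676 1.335 2.528]
```

```bash
python3 -m creep '[[[0,0,0],[0.7,0.6,0.3],1],[[0,0,0],[1.2,1,1],1],[[0,0,0],[1.6,1.3,1.8],1],[[0,0,0],[1.68,1.33,2.4],1],[[0,0,0],[1.68,1.33,2.5],1],[[0,0,0],[1.68,1.33,2.5],1]]';python3 go.py .6405 .052 .056 4.4
python3 - <<'E'
from h import *
s=snapshot('wrist');im=s['pixels'].copy();cv2.imwrite('pics/w2.png',im)
E
```

```text
clock: 4.62
tcp_pos: [0.6389, 0.0518, 0.1497]
ee_rot: [-2.135, -2.301, 0.002]
ft_force: [0.4, 0.2, -1.7]
opening: 0.565
t 4.62 tcp [0.6389 0.0518 0.1497] open 0.565 F [ 0.4  0.2 -1.7] q [ 0.16  0.69 -0.46  1.62  0.36  0.92 -0.35]
turn [-0.16 -0.08 -0.12] shift [-2.000e-03  6.100e-02  3.124e+00]
```

View pics/w2.png

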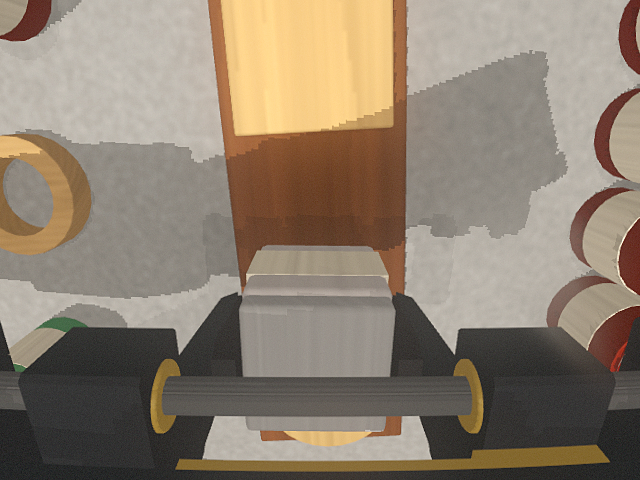

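The tin is held squarely over the plank's middle. Lowering it slowly.

```bash
python3 -m creep '[[[0,0,0],[0,0.06,0.6],1],[[0,0,0],[0,0.06,1.4],1],[[0,0,0],[0,0.06,2.2],1],[[0,0,0],[0,0.06,2.8],1],[[0,0,0],[0,0.06,3.05],1],[[0,0,0],[0,0.06,3.1],1],[[0,0,0],[0,0.06,3.15],1],[[0,0,0],[0,0.06,3.15],1]]';python3 go.py .6405 .052 .054 4.4
```

```text
clock: 5.33
tcp_pos: [0.6428, 0.0516, 0.0583]
ee_rot: [2.138, 2.301, 0.004]
ft_force: [-0.0, -0.3, -1.6]
opening: 0.567
t 5.33 tcp [0.6428 0.0516 0.0583] open 0.567 F [-0.  -0.3 -1.6] q [ 0.13  0.82 -0.41  1.64  0.43  0.77 -0.4 ]
turn [ 0.13 -0.08 -0.21] shift [ 0.02  -0.076  0.143]
```

```bash
python3 -m creep '[[[0,0,0],[0,-0.06,0.06],1],[[0,0,0],[0,-0.06,0.12],1],[[0,0,0],[0,-0.06,0.12],1]]';python3 go.py .6405 .052 .054 4.4
```

```text
clock: 5.58
tcp_pos: [0.6412, 0.0514, 0.0552]
ee_rot: [2.138, 2.3, 0.005]
ft_force: [0.5, -0.0, -2.2]
opening: 0.564
t 5.58 tcp [0.6412 0.0514 0.0552] open 0.564 F [ 0.5 -0.  -2.2] q [ 0.13  0.82 -0.4   1.65  0.43  0.76 -0.4 ]
turn [ 0.17 -0.07 -0.21] shift [ 0.022 -0.023  0.04 ]
```

```bash
python3 -m creep '[[[0,0,0],[0,-0.02,0.05],1],[[0,0,0],[0,-0.02,0.08],1],[[0,0,0],[0,-0.02,0.08],1]]';python3 go.py .6405 .052 .054 4.4
```

```text
clock: 5.83
tcp_pos: [0.6411, 0.0513, 0.0543]
ee_rot: [2.138, 2.3, 0.005]
ft_force: [-3.7, -1.6, 8.3]
opening: 0.563
t 5.83 tcp [0.6411 0.0513 0.0543] open 0.563 F [-3.7 -1.6  8.3] q [ 0.13  0.82 -0.4   1.65  0.43  0.76 -0.4 ]
turn [ 0.21 -0.04 -0.22] shift [ 0.024 -0.019  0.008]
```

Contact at 8 N upward. Opening and retreating upward.

```bash
python3 -m creep '[[[0,0,0],[0,0,0],0.3],[[0,0,0],[0,0,0],0],[[0,0,0],[0,0,0],0],[[0,0,0],[0,0,0],0],[[0,0,0],[0,0,-0.6],0],[[0,0,0],[0,0,-1.6],0],[[0,0,0],[0,0,-2.8],0],[[0,0,0],[0,0,-4],0]]';python3 go.py .5183 .321 .2 4.4
```

```text
clock: 6.5
tcp_pos: [0.64, 0.0512, 0.1749]
ee_rot: [2.138, 2.301, 0.003]
ft_force: [1.3, -0.1, 0.5]
opening: 1.001
t 6.5 tcp [0.64   0.0512 0.1749] open 1.001 F [ 1.3 -0.1  0.5] q [ 0.17  0.66 -0.47  1.61  0.35  0.96 -0.34]
turn [ 0.11 -0.05 -0.2 ] shift [ 9.267 -3.385 -0.836]
```

```bash
python3 -m creep '[[[0,0,0],[0.8,-0.3,-0.8],0],[[0,0,0],[2,-0.7,-0.83],0],[[0,0,0],[3.2,-1.2,-0.83],0],[[0,0,0],[4.4,-1.6,-0.83],0],[[0,0,0],[5.6,-2.1,-0.83],0],[[0,0,0],[6.8,-2.5,-0.83],0],[[0,0,0],[8,-2.9,-0.83],0],[[0,0,0],[9.1,-3.3,-0.83],0]]';python3 -m creep '[[[0,0,0],[0,0,0],0],[[0,0,0],[0,0,0],0]]';python3 - <<'E'
from h import *
s=snapshot('wrist');im=s['pixels'].copy();T=np.linspace(0,6.283,50)
p=proj(s,np.c_[.5183+.031*np.cos(T),.321+.031*np.sin(T),0*T+.062]);cv2.polylines(im,[p.astype(int).reshape(-1,1,2)],False,(255,255,0),1)
cv2.imwrite('pics/w3.png',im)
cv2.imwrite('pics/s3.png',snapshot('top')['pixels'])
E
python3 go.py .5183 .321 .034 4.4
```

```text
clock: 7.17
tcp_pos: [0.52, 0.3183, 0.1999]
ee_rot: [2.138, 2.302, 0.004]
ft_force: [0.8, -0.2, 0.4]
opening: 1.0
clock: 7.33
tcp_pos: [0.5181, 0.3213, 0.2]
ee_rot: [-2.131, -2.307, -0.004]
ft_force: [1.2, -0.4, 0.7]
opening: 1.0
t 7.43 tcp [0.5206 0.3172 0.1996] open 1.003 F [ 0.3 -0.8  0.2] q [-0.25  0.59 -0.52  1.68  0.34  0.96 -0.82]
turn [ 0.12 -0.01 -0.21] shift [ 0.132 -0.077  5.52 ]
```

View pics/w3.png

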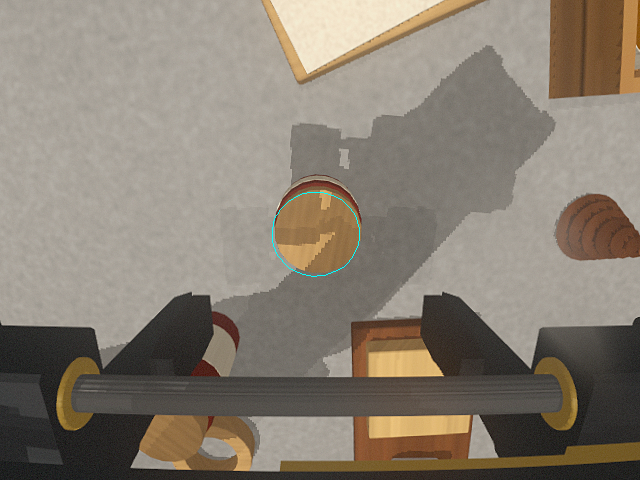

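View pics/s3.png

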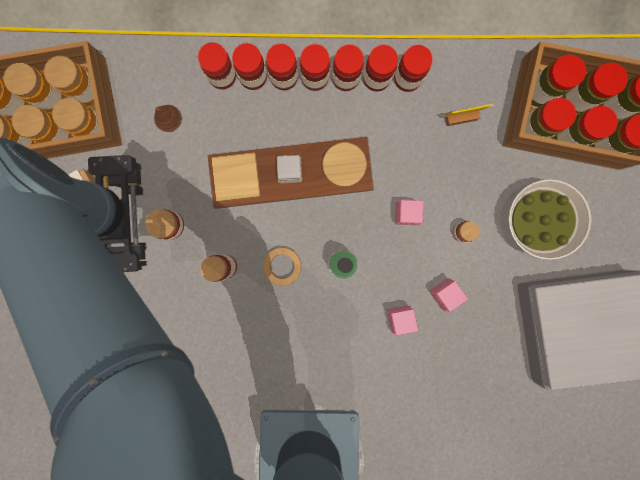

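The tin stands on the plank at (289,168) in the top view. The wide jar lines up in the wrist view at about (317,232), inside its outline. Descending.

```bash
python3 -m creep '[[[0,0,0],[0.08,-0.06,1],0],[[0,0,0],[0.08,-0.06,2.2],0],[[0,0,0],[0.08,-0.06,3.4],0],[[0,0,0],[0.08,-0.06,4.4],0],[[0,0,0],[0.08,-0.06,5.1],0],[[0,0,0],[0.08,-0.06,5.4],0],[[0,0,0],[0.08,-0.06,5.5],0],[[0,0,0],[0.08,-0.06,5.5],0]]';python3 go.py .5183 .321 .034 4.4
```

```text
clock: 8.1
tcp_pos: [0.5197, 0.3185, 0.0346]
ee_rot: [2.139, 2.298, 0.002]
ft_force: [0.2, 0.6, 0.8]
opening: 1.002
t 8.1 tcp [0.5197 0.3185 0.0346] open 1.002 F [0.2 0.6 0.8] q [-0.33  0.82 -0.41  1.74  0.48  0.69 -0.93]
turn [ 0.12  0.02 -0.3 ] shift [ 0.088 -0.042  0.021]
```

```bash
python3 -m creep '[[[0,0,0],[0.07,-0.03,0],0.3],[[0,0,0],[0.07,-0.03,0],1],[[0,0,0],[0.07,-0.03,0],1],[[0,0,0],[0.07,-0.03,0],1],[[0,0,0],[0.07,-0.03,0],1]]';python3 go.py .5183 .321 .2 4.4
```

```text
clock: 8.52
tcp_pos: [0.5193, 0.3209, 0.0358]
ee_rot: [2.139, 2.298, 0.004]
ft_force: [-0.7, -1.6, 6.5]
opening: 0.744
t 8.52 tcp [0.5193 0.3209 0.0358] open 0.744 F [-0.7 -1.6  6.5] q [-0.33  0.81 -0.41  1.74  0.48  0.69 -0.94]
turn [ 0.21 -0.01 -0.31] shift [ 0.008 -0.013 -5.474]
```

```bash
python3 -m creep '[[[0,0,0],[0,0,-0.3],1],[[0,0,0],[0,0,-0.9],1],[[0,0,0],[0,0,-1.7],1],[[0,0,0],[0,0,-2.6],1],[[0,0,0],[0,0,-3.5],1],[[0,0,0],[0,0,-4.4],1],[[0,0,0],[0,0,-5],1],[[0,0,0],[-0.2,0.1,-5.3],1]]';python3 go.py .656 -.0667 .19 4.4
```

```text
clock: 9.18
tcp_pos: [0.522, 0.3171, 0.198]
ee_rot: [2.137, 2.3, 0.011]
ft_force: [0.0, 0.8, -2.8]
opening: 0.739
t 9.18 tcp [0.522  0.3171 0.198 ] open 0.739 F [ 0.   0.8 -2.8] q [-0.25  0.59 -0.52  1.68  0.35  0.96 -0.82]
turn [ 0.37 -0.17 -0.17] shift [-13.087   3.511   0.251]
```

```bash
python3 -m creep '[[[0.1,0,0],[-0.5,0.15,0],1],[[0.2,0,0],[-1.3,0.35,0],1],[[0.3,0,0],[-2.2,0.6,0],1],[[0.3,0,0],[-3.1,0.85,0],1],[[0.3,0,0],[-4,1.1,0],1],[[0.3,0,0],[-4.9,1.35,0],1],[[0.3,0,0],[-5.8,1.6,0],1],[[0.3,0,0],[-6.7,1.8,0],1]]';python3 go.py .656 -.0667 .19 4.4
```

```text
clock: 9.85
tcp_pos: [0.5905, 0.1182, 0.1971]
ee_rot: [-2.137, -2.3, -0.002]
ft_force: [0.1, 0.2, -3.0]
opening: 0.741
t 9.85 tcp [0.5905 0.1182 0.1971] open 0.741 F [ 0.1  0.2 -3. ] q [ 0.09  0.58 -0.5   1.7   0.33  0.95 -0.46]
turn [-0.01 -0.13 -0.19] shift [-6.308  1.725  0.22 ]
```

```bash
python3 -m creep '[[[0,0,0],[-0.9,0.25,0],1],[[0,0,0],[-1.8,0.5,0],1],[[0,0,0],[-2.7,0.75,0],1],[[0,0,0],[-3.6,1,0],1],[[0,0,0],[-4.5,1.25,0],1],[[0,0,0],[-5.3,1.45,0],1],[[0,0,0],[-5.9,1.6,0],1],[[0,0,0],[-6.2,1.7,0],1]]';python3 go.py .656 -.0667 .12 4.4
```

```text
clock: 10.52
tcp_pos: [0.6546, -0.0683, 0.1954]
ee_rot: [-2.142, -2.296, 0.002]
ft_force: [0.5, 0.4, -2.5]
opening: 0.735
t 10.52 tcp [ 0.6546 -0.0683  0.1954] open 0.735 F [ 0.5  0.4 -2.5] q [ 0.34  0.66 -0.46  1.54  0.33  1.02 -0.14]
turn [-0.14 -0.01 -0.44] shift [0.049 0.058 2.515]
```

```bash
python3 -m creep '[[[0,0,-0.4],[0.04,0.05,0.5],1],[[0,0,-0.4],[0.04,0.05,1.2],1],[[0,0,-0.4],[0.04,0.05,2],1],[[0,0,-0.4],[0.04,0.05,2.8],1],[[0,0,-0.4],[0.04,0.05,3.4],1],[[0,0,-0.4],[0.04,0.05,3.8],1],[[0,0,-0.4],[0.04,0.05,3.9],1],[[0,0,-0.4],[0.04,0.05,3.9],1]]';python3 go.py .656 -.0667 .0715 4.4
python3 - <<'E'
from h import *
s=snapshot('scene');im=s['pixels'];cv2.imwrite('pics/s4.png',cv2.resize(im[140:400,120:460],None,fx=2.2,fy=2.2))
E
```

```text
clock: 11.18
tcp_pos: [0.6548, -0.0659, 0.0772]
ee_rot: [-2.131, -2.303, 0.004]
ft_force: [-0.1, 0.5, -1.8]
opening: 0.743
t 11.18 tcp [ 0.6548 -0.0659  0.0772] open 0.743 F [-0.1  0.5 -1.8] q [ 0.31  0.81 -0.41  1.59  0.4   0.83 -0.19]
turn [-0.26 -0.07  0.04] shift [-0.03   0.038  0.191]
```

View pics/s4.png

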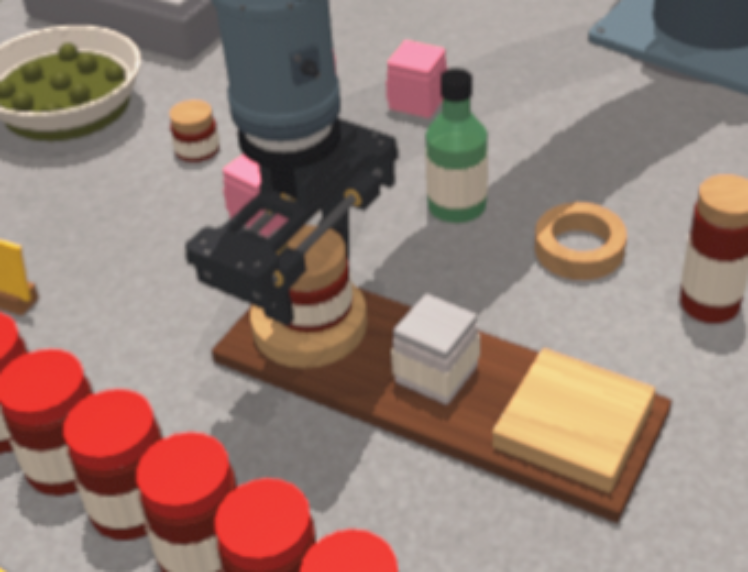

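The scene crop shows the wide jar just above the round riser at about (315,300), with the tin upright at (435,345). Lowering in small steps.

```bash
python3 -m creep '[[[0,0,0],[0,0.03,0.06],1],[[0,0,0],[0,0.03,0.12],1],[[0,0,0],[0,0.03,0.15],1],[[0,0,0],[0,0.03,0.15],1]]';python3 go.py .656 -.0667 .0715 4.4
```

```text
clock: 11.57
tcp_pos: [0.6569, -0.0661, 0.0744]
ee_rot: [-2.133, -2.304, 0.001]
ft_force: [-0.2, -0.2, -3.2]
opening: 0.737
t 11.57 tcp [ 0.6569 -0.0661  0.0744] open 0.737 F [-0.2 -0.2 -3.2] q [ 0.3   0.82 -0.41  1.59  0.41  0.82 -0.19]
turn [-0.1  -0.04  0.01] shift [-0.017 -0.03   0.096]
```

```bash
python3 -m creep '[[[0,0,0],[0,0,0.05],1],[[0,0,0],[0,0,0.1],1],[[0,0,0],[0,0,0.1],1]]';python3 go.py .656 -.0667 .0715 4.4
```

```text
clock: 11.82
tcp_pos: [0.6571, -0.0662, 0.0719]
ee_rot: [-2.134, -2.304, 0.001]
ft_force: [-1.4, -0.5, 1.7]
opening: 0.744
t 11.82 tcp [ 0.6571 -0.0662  0.0719] open 0.744 F [-1.4 -0.5  1.7] q [ 0.3   0.82 -0.41  1.59  0.41  0.82 -0.19]
turn [-0.07 -0.02  0.  ] shift [-0.013 -0.039  0.014]
```

Contact. Releasing and lifting.

```bash
python3 -m creep '[[[0,0,0],[0,0,0],0.3],[[0,0,0],[0,0,0],0],[[0,0,0],[0,0,0],0],[[0,0,0],[0,0,0],0],[[0,0,0],[0,0,-0.6],0],[[0,0,0],[0,0,-1.6],0],[[0,0,0],[0,0,-2.8],0],[[0,0,0],[0,0,-4],0]]';python3 go.py .514 -.334 .18 4.4
```

```text
clock: 12.48
tcp_pos: [0.6568, -0.0661, 0.1929]
ee_rot: [-2.133, -2.304, 0.002]
ft_force: [0.1, -0.1, 0.4]
opening: 1.0
t 12.48 tcp [ 0.6568 -0.0661  0.1929] open 1.0 F [ 0.1 -0.1  0.4] q [ 0.34  0.67 -0.46  1.54  0.33  1.01 -0.14]
turn [-0.13 -0.04  0.02] shift [-8.536 -5.433  0.436]
```

```bash
python3 -m creep '[[[0,0,0],[-0.8,-0.5,0],0],[[0,0,0],[-1.9,-1.2,0.1],0],[[0,0,0],[-3,-1.9,0.2],0],[[0,0,0],[-4.1,-2.6,0.3],0],[[0,0,0],[-5.2,-3.3,0.4],0],[[0,0,0],[-6.3,-4,0.43],0],[[0,0,0],[-7.4,-4.7,0.43],0],[[0,0,0],[-8.3,-5.3,0.43],0]]';python3 -m creep '[[[0,0,0],[-0.1,-0.05,0],0],[[0,0,0],[-0.1,-0.05,0],0]]';python3 - <<'E'
from h import *
s=snapshot('wrist');im=s['pixels'].copy();T=np.linspace(0,6.283,50)
p=proj(s,np.c_[.514+.021*np.cos(T),-.334+.021*np.sin(T),0*T+.048]);cv2.polylines(im,[p.astype(int).reshape(-1,1,2)],False,(255,255,0),1)
cv2.imwrite('pics/w5.png',im)
s=snapshot('top');im=s['pixels']
cv2.imwrite('pics/t5.png',im)
hsv=cv2.cvtColor(im,cv2.COLOR_BGR2HSV)
E
python3 go.py .514 -.334 .028 4.4
```

```text
clock: 13.15
tcp_pos: [0.5156, -0.3297, 0.1802]
ee_rot: [-2.135, -2.302, 0.003]
ft_force: [-0.1, -0.3, -0.6]
opening: 0.996
clock: 13.32
tcp_pos: [0.5124, -0.3363, 0.1802]
ee_rot: [-2.143, -2.296, 0.006]
ft_force: [0.0, 0.3, -0.1]
opening: 1.001
t 13.42 tcp [ 0.5152 -0.3316  0.1805] open 1.001 F [0.4 0.4 0.7] q [ 0.82  0.61 -0.45  1.68  0.31  0.93  0.32]
turn [-0.09 -0.02 -0.05] shift [-0.079 -0.038  5.082]
```

View pics/w5.png

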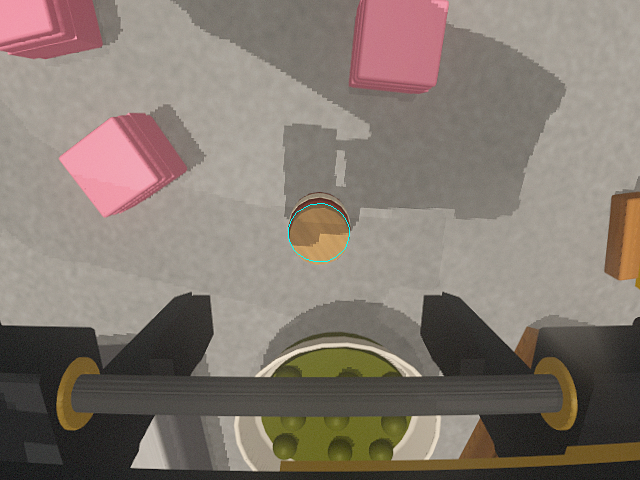

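View pics/t5.png

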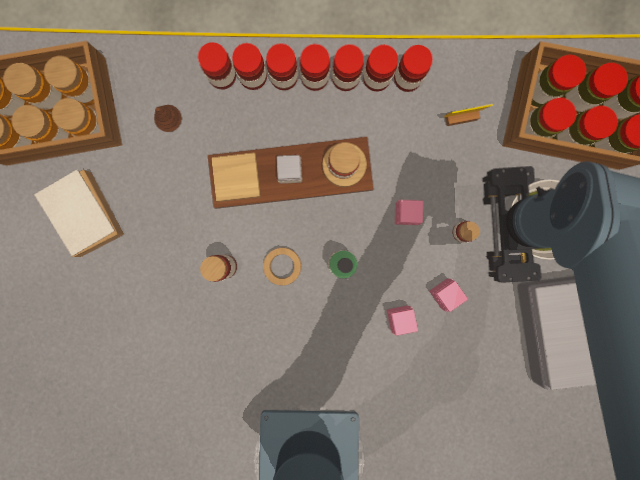

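The wrist view shows the small jar inside its outline at about (319,232). The top view shows the wide jar on the riser at (344,160). I'll descend and grip, and measure the wide jar from that picture.

```bash
python3 -m creep '[[[0,0,0],[-0.08,-0.04,1],0],[[0,0,0],[-0.08,-0.04,2.1],0],[[0,0,0],[-0.08,-0.04,3.2],0],[[0,0,0],[-0.08,-0.04,4.1],0],[[0,0,0],[-0.08,-0.04,4.7],0],[[0,0,0],[-0.08,-0.04,5],0],[[0,0,0],[-0.08,-0.04,5.05],0],[[0,0,0],[-0.08,-0.04,5.05],0]]';python3 go.py .514 -.334 .028 4.4
cat > wj.py <<'E'
from h import *
import pickle,sys
s=pickle.load(open('a_top.pkl','rb'));im=cv2.imread(sys.argv[1])
hsv=cv2.cvtColor(im,cv2.COLOR_BGR2HSV);u,v=344,160
c=im[v-40:v+40,u-80:u+40];cv2.imwrite('pics/wjc.png',cv2.resize(c,None,fx=6,fy=6,interpolation=cv2.INTER_CUBIC))
k=cv2.resize(c,None,fx=6,fy=6,interpolation=cv2.INTER_CUBIC)
T=np.linspace(0,6.283,60)
for x,y in [(.656,-.0667)]:
    p=(proj(s,np.c_[x+.031*np.cos(T),y+.031*np.sin(T),0*T+.098])-[u-80,v-40]+.5)*6
    cv2.polylines(k,[p.astype(int).reshape(-1,1,2)],False,(255,255,0),1)
h=.024;a=np.radians(4.4);q=np.array([[-h,-h],[h,-h],[h,h],[-h,h],[-h,-h]])@np.array([[np.cos(a),np.sin(a)],[-np.sin(a),np.cos(a)]])+[.6405,.052]
p=(proj(s,np.c_[q,np.full(5,.076)])-[u-80,v-40]+.5)*6
cv2.polylines(k,[p.astype(int).reshape(-1,1,2)],False,(255,255,0),1)
cv2.imwrite('pics/wjc.png',k)
E
python3 wj.py pics/t5.png
```

```text
clock: 14.08
tcp_pos: [0.5151, -0.3326, 0.0293]
ee_rot: [-2.132, -2.305, -0.0]
ft_force: [0.8, -0.1, -0.0]
opening: 1.001
t 14.08 tcp [ 0.5151 -0.3326  0.0293] open 1.001 F [ 0.8 -0.1 -0. ] q [ 0.76  0.82 -0.36  1.73  0.42  0.67  0.24]
turn [-0.05 -0.06  0.06] shift [-0.042 -0.039  0.042]
```

View pics/wjc.png

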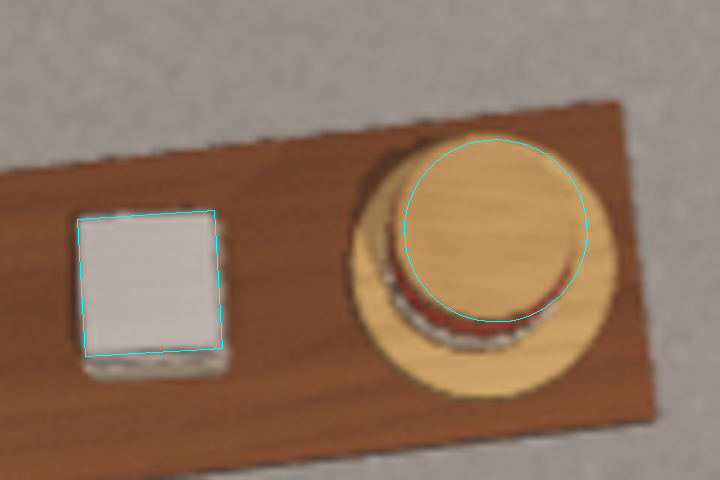

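Tin and wide jar are within about 2 mm of their targets. I'll place the small jar at (0.656, -0.0655).

```bash
python3 -m creep '[[[0,0,0],[-0.04,-0.03,0.03],0.3],[[0,0,0],[-0.04,-0.03,0.03],1],[[0,0,0],[-0.04,-0.03,0.03],1],[[0,0,0],[-0.04,-0.03,0.03],1],[[0,0,0],[-0.04,-0.03,0.03],1],[[0,0,0],[-0.04,-0.03,0.03],1]]';python3 go.py .514 -.334 .22 4.4
```

```text
clock: 14.58
tcp_pos: [0.5143, -0.3341, 0.0287]
ee_rot: [-2.133, -2.305, -0.0]
ft_force: [0.1, 0.3, -0.3]
opening: 0.568
t 14.58 tcp [ 0.5143 -0.3341  0.0287] open 0.568 F [ 0.1  0.3 -0.3] q [ 0.76  0.82 -0.36  1.73  0.43  0.67  0.24]
turn [-0.03 -0.04  0.05] shift [ 0.008 -0.013 -6.377]
```

```bash
python3 -m creep '[[[0,0,0],[0,0,0],1],[[0,0,0],[0,0,0],1]]'; python3 go.py
```

```text
clock: 14.75
tcp_pos: [0.5142, -0.3341, 0.0287]
ee_rot: [-2.133, -2.305, -0.0]
ft_force: [-1.4, -0.0, 0.5]
opening: 0.511
t 14.75 tcp [ 0.5142 -0.3341  0.0287] open 0.511 F [-1.4 -0.   0.5] q [ 0.76  0.82 -0.36  1.73  0.43  0.67  0.24]
```

```bash
python3 -m creep '[[[0,0,0],[0,0,-0.3],1],[[0,0,0],[0,0,-1],1],[[0,0,0],[0,0,-2],1],[[0,0,0],[0,0,-3],1],[[0,0,0],[0,0,-4],1],[[0,0,0],[0,0,-5],1],[[0,0,0],[0.1,0.1,-5.8],1],[[0,0,0],[0.4,0.3,-6.2],1]]';python3 go.py .656 -.0655 .2 4.4
```

```text
clock: 15.42
tcp_pos: [0.523, -0.3236, 0.2186]
ee_rot: [2.134, 2.3, -0.0]
ft_force: [0.5, -0.5, -0.1]
opening: 0.512
t 15.42 tcp [ 0.523  -0.3236  0.2186] open 0.512 F [ 0.5 -0.5 -0.1] q [ 0.81  0.56 -0.47  1.65  0.29  0.99  0.32]
turn [ 0.16  0.17 -0.12] shift [8.251 5.062 0.609]
```

```bash
python3 -m creep '[[[0,0,0],[0.9,0.5,0],1],[[0,0,0],[1.9,1.1,0],1],[[0,0,0],[2.9,1.75,0],1],[[0,0,0],[3.9,2.4,0],1],[[0,0,0],[4.9,3,0.1],1],[[0,0,0],[5.9,3.6,0.2],1],[[0,0,0],[6.8,4.2,0.3],1],[[0,0,0],[7.6,4.7,0.4],1]]';python3 -m creep '[[[0,0,0],[0.25,0.15,0],1],[[0,0,0],[0.4,0.2,0],1],[[0,0,0],[0.4,0.2,0],1]]';python3 go.py .656 -.0655 .128 4.4
```

```text
clock: 16.08
tcp_pos: [0.647, -0.0819, 0.2057]
ee_rot: [2.132, 2.304, 0.001]
ft_force: [-0.1, 0.4, -0.4]
opening: 0.518
clock: 16.33
tcp_pos: [0.6516, -0.0685, 0.2054]
ee_rot: [2.131, 2.306, -0.0]
ft_force: [-0.1, -0.4, -1.2]
opening: 0.513
t 16.33 tcp [ 0.6516 -0.0685  0.2054] open 0.513 F [-0.1 -0.4 -1.2] q [ 0.36  0.65 -0.48  1.55  0.34  1.03 -0.14]
turn [0.06 0.09 0.12] shift [0.093 0.15  2.579]
```

```bash
python3 -m creep '[[[0,0,0],[0.1,0.15,0.5],1],[[0,0,0],[0.1,0.15,1.1],1],[[0,0,0],[0.1,0.15,1.7],1],[[0,0,0],[0.1,0.15,2.1],1],[[0,0,0],[0.1,0.15,2.3],1],[[0,0,0],[0.1,0.15,2.4],1],[[0,0,0],[0.1,0.15,2.4],1]]';python3 - <<'E'
from h import *
s=snapshot('scene');im=s['pixels'];cv2.imwrite('pics/s6.png',cv2.resize(im[190:330,180:420],None,fx=3.2,fy=3.2,interpolation=cv2.INTER_CUBIC))
E
python3 go.py .656 -.0655 .1267 4.4
```

```text
clock: 16.92
tcp_pos: [0.6557, -0.066, 0.1329]
ee_rot: [2.132, 2.305, -0.001]
ft_force: [0.4, -1.1, -1.8]
opening: 0.508
t 16.97 tcp [ 0.6562 -0.0657  0.1337] open 0.516 F [ 0.9 -0.7 -0.5] q [ 0.33  0.74 -0.45  1.58  0.38  0.91 -0.18]
turn [0.09 0.09 0.08] shift [ 0.009 -0.008  0.232]
```

View pics/s6.png

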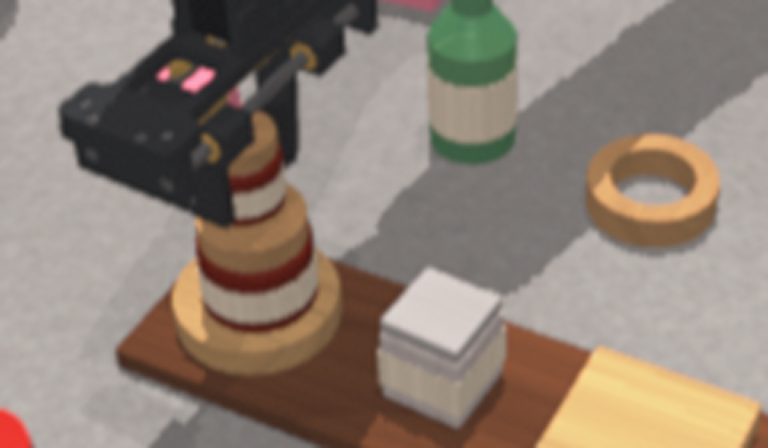

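The small jar hovers over the wide jar, centred, at about (255,180) in the crop. Lowering slowly.

```bash
python3 -m creep '[[[0,0,0],[0,0,0.07],1],[[0,0,0],[0,0,0.14],1],[[0,0,0],[0,0,0.18],1],[[0,0,0],[0,0,0.18],1]]';python3 go.py .656 -.0655 .1267 4.4
```

```text
clock: 17.3
tcp_pos: [0.6562, -0.0657, 0.1283]
ee_rot: [2.131, 2.305, 0.0]
ft_force: [-0.3, 0.5, -1.0]
opening: 0.512
t 17.3 tcp [ 0.6562 -0.0657  0.1283] open 0.512 F [-0.3  0.5 -1. ] q [ 0.33  0.75 -0.45  1.58  0.39  0.9  -0.18]
turn [0.09 0.1  0.09] shift [ 0.009 -0.007  0.053]
```

```bash
python3 -m creep '[[[0,0,0],[0,0,0.03],1],[[0,0,0],[0,0,0.05],1],[[0,0,0],[0,0,0.05],1]]';python3 go.py .656 -.0655 .1267 4.4
```

```text
clock: 17.55
tcp_pos: [0.6563, -0.0657, 0.1268]
ee_rot: [2.131, 2.305, 0.0]
ft_force: [-0.0, 0.6, -0.4]
opening: 0.512
t 17.55 tcp [ 0.6563 -0.0657  0.1268] open 0.512 F [-0.   0.6 -0.4] q [ 0.33  0.75 -0.45  1.58  0.39  0.9  -0.18]
turn [0.1  0.1  0.09] shift [ 0.009 -0.009  0.003]
```

```bash
python3 -m creep '[[[0,0,0],[0,0,0.02],1],[[0,0,0],[0,0,0.04],1],[[0,0,0],[0,0,0.04],1]]';python3 go.py .656 -.0655 .1267 4.4
```

```text
clock: 17.8
tcp_pos: [0.6563, -0.0658, 0.1266]
ee_rot: [2.131, 2.305, -0.0]
ft_force: [-4.2, -0.5, 7.7]
opening: 0.513
t 17.8 tcp [ 0.6563 -0.0658  0.1266] open 0.513 F [-4.2 -0.5  7.7] q [ 0.33  0.75 -0.45  1.58  0.39  0.9  -0.18]
turn [0.09 0.13 0.08] shift [ 0.01  -0.01  -0.002]
```

Contact. Releasing gently and rising.

```bash
python3 -m creep '[[[0,0,0],[0,0,0],0.45],[[0,0,0],[0,0,0],0.3],[[0,0,0],[0,0,0],0],[[0,0,0],[0,0,0],0],[[0,0,0],[0,0,0],0],[[0,0,0],[0,0,-0.5],0],[[0,0,0],[0,0,-1.5],0],[[0,0,0],[0,0,-2.7],0]]';python3 go.py .4277 .1937 .23 4.4
```

```text
clock: 18.47
tcp_pos: [0.6548, -0.0656, 0.2074]
ee_rot: [-2.132, -2.306, 0.004]
ft_force: [-0.1, 0.5, -0.0]
opening: 0.998
t 18.47 tcp [ 0.6548 -0.0656  0.2074] open 0.998 F [-0.1  0.5 -0. ] q [ 0.35  0.65 -0.48  1.53  0.34  1.04 -0.14]
turn [-0.13  0.08  0.1 ] shift [ 9.208 -6.869 -0.749]
```

```bash
python3 -m creep '[[[0,0,0],[0.5,-0.4,-0.5],0],[[0,0,0],[1.4,-1.1,-0.75],0],[[0,0,0],[2.4,-1.8,-0.75],0],[[0,0,0],[3.4,-2.5,-0.75],0],[[0,0,0],[4.4,-3.3,-0.75],0],[[0,0,0],[5.4,-4,-0.75],0],[[0,0,0],[6.4,-4.8,-0.75],0],[[0,0,0],[7.4,-5.5,-0.75],0]]';python3 -m creep '[[[0,0,0],[1,-0.7,0],0],[[0,0,0],[1.8,-1.3,0],0],[[0,0,0],[1.8,-1.35,0],0],[[0,0,0],[1.8,-1.35,0],0]]';python3 - <<'E'
from h import *
s=snapshot('wrist');im=s['pixels'].copy();T=np.linspace(0,6.283,50)
p=proj(s,np.c_[.4277+.025*np.cos(T),.1937+.025*np.sin(T),0*T+.125]);cv2.polylines(im,[p.astype(int).reshape(-1,1,2)],False,(255,255,0),1)
cv2.imwrite('pics/w7.png',im)
cv2.imwrite('pics/t7.png',snapshot('top')['pixels'])
s=snapshot('scene');im=s['pixels'];cv2.imwrite('pics/s7.png',im)
E
python3 go.py .4277 .1937 .09 4.4
```

```text
clock: 19.13
tcp_pos: [0.4714, 0.144, 0.2311]
ee_rot: [2.132, 2.307, -0.003]
ft_force: [0.7, 1.2, -0.0]
opening: 0.998
clock: 19.47
tcp_pos: [0.426, 0.1961, 0.2322]
ee_rot: [2.127, 2.31, -0.002]
ft_force: [0.7, 0.1, 0.4]
opening: 1.002
t 19.62 tcp [0.4279 0.1937 0.2315] open 1.003 F [0.  0.4 0.2] q [ 0.02  0.33 -0.64  2.    0.25  0.89 -0.68]
turn [-0.02  0.12 -0.01] shift [ 0.011 -0.005  4.716]
```

View pics/w7.png

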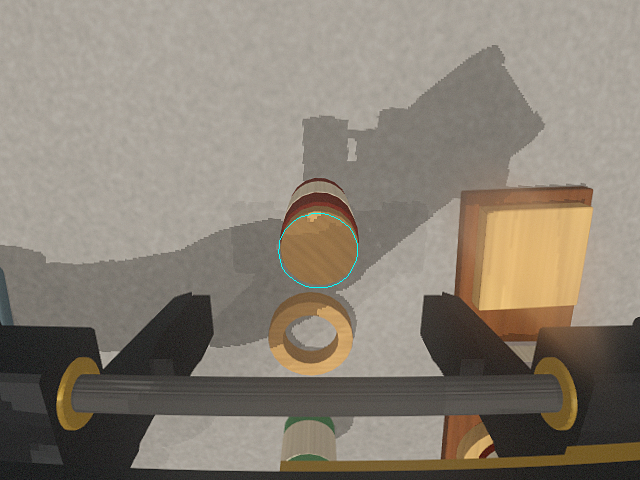

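View pics/s7.png

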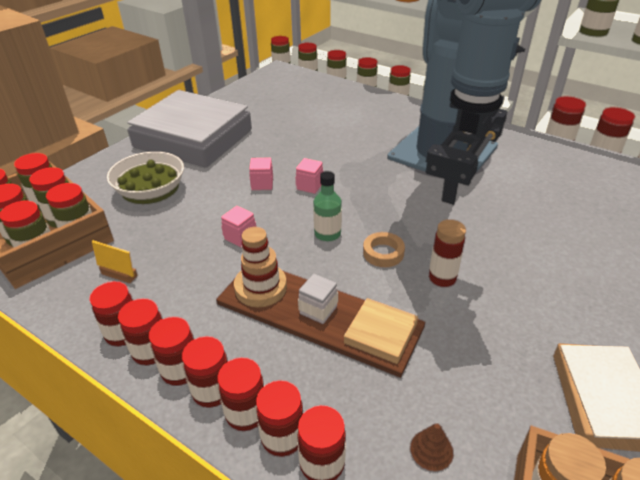

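The scene view shows the small jar stacked on the wide jar at (257,255). In the wrist view the tall jar's lid fills its outline at (318,250). Descending to z = 0.09.

```bash
python3 -m creep '[[[0,0,0],[0,0,0.6],0],[[0,0,0],[0,0,1.4],0],[[0,0,0],[0,0,2.2],0],[[0,0,0],[0,0,3],0],[[0,0,0],[0,0,3.8],0],[[0,0,0],[0,0,4.4],0],[[0,0,0],[0,0,4.7],0],[[0,0,0],[0,0,4.7],0]]';python3 go.py .4277 .1937 .09 4.4
```

```text
clock: 20.28
tcp_pos: [0.4276, 0.192, 0.0889]
ee_rot: [2.136, 2.303, -0.008]
ft_force: [-0.6, 0.3, 1.1]
opening: 0.998
t 20.28 tcp [0.4276 0.192  0.0889] open 0.998 F [-0.6  0.3  1.1] q [-0.12  0.57 -0.49  2.09  0.48  0.6  -0.87]
turn [-0.18  0.21 -0.11] shift [ 0.056  0.008 -0.037]
```

```bash
python3 -m creep '[[[0,0,0],[0.05,0,-0.03],0.3],[[0,0,0],[0.05,0,-0.03],1],[[0,0,0],[0.05,0,-0.03],1],[[0,0,0],[0.05,0,-0.03],1],[[0,0,0],[0.05,0,-0.03],1],[[0,0,0],[0.05,0,-0.03],1],[[0,0,0],[0.05,0,-0.03],1]]';python3 go.py .4277 .1937 .27 4.4
```

```text
clock: 20.87
tcp_pos: [0.4279, 0.1936, 0.0903]
ee_rot: [2.136, 2.302, -0.006]
ft_force: [0.4, -1.3, 6.1]
opening: 0.604
t 20.87 tcp [0.4279 0.1936 0.0903] open 0.604 F [ 0.4 -1.3  6.1] q [-0.12  0.57 -0.5   2.09  0.47  0.6  -0.87]
turn [-0.13  0.2  -0.12] shift [-0.017 -0.019 -5.989]
```

```bash
python3 -m creep '[[[0,0,0],[0,0,-0.3],1],[[0,0,0],[0,0,-0.8],1],[[0,0,0],[0,0,-1.4],1],[[0,0,0],[0,0,-2.1],1],[[0,0,0],[0,0,-2.8],1],[[0,0,0],[0,0,-3.4],1],[[0,0,0],[0,0.1,-3.7],1],[[0,0,0],[0,0.4,-3.8],1]]';python3 go.py .6249 .1708 .2 4.4
```

```text
clock: 21.53
tcp_pos: [0.4399, 0.195, 0.2056]
ee_rot: [2.135, 2.302, -0.005]
ft_force: [0.1, 1.0, -3.6]
opening: 0.603
t 21.53 tcp [0.4399 0.195  0.2056] open 0.603 F [ 0.1  1.  -3.6] q [-0.    0.39 -0.62  1.99  0.3   0.85 -0.71]
turn [-0.07  0.22 -0.07] shift [-1.269  6.089  0.185]
```

```bash
python3 -m creep '[[[0,0,0],[-0.1,0.7,0],1],[[0,0,0],[-0.25,1.5,0],1],[[0,0,0],[-0.4,2.3,0],1],[[0,0,0],[-0.55,3.1,0],1],[[0,0,0],[-0.7,3.9,0],1],[[0,0,0],[-0.9,4.7,0],1],[[0,0,0],[-1,5.3,0],1],[[0,0,0],[-1.1,5.7,0],1]]';python3 go.py .6249 .1708 .2 4.4
```

```text
clock: 22.2
tcp_pos: [0.6148, 0.1736, 0.2035]
ee_rot: [2.137, 2.301, -0.008]
ft_force: [-0.4, 0.6, -3.2]
opening: 0.605
t 22.2 tcp [0.6148 0.1736 0.2035] open 0.605 F [-0.4  0.6 -3.2] q [ 0.02  0.64 -0.54  1.59  0.37  1.02 -0.55]
turn [-0.15  0.27 -0.17] shift [-0.117  0.328  0.116]
```

```bash
python3 -m creep '[[[0,0.2,0],[-0.1,0.3,0.3],1],[[0,0.2,0],[-0.1,0.32,0.8],1],[[0,0.2,0],[-0.1,0.32,1.4],1],[[0,0.2,0],[-0.1,0.32,1.9],1],[[0,0.2,0],[-0.1,0.32,2.2],1],[[0,0.2,0],[-0.1,0.32,2.3],1],[[0,0.2,0],[-0.1,0.32,2.3],1]]';python3 go.py .6249 .1708 .1263 4.4;python3 - <<'E'
from h import *
s=snapshot('scene');im=s['pixels'];cv2.imwrite('pics/s8.png',cv2.resize(im[200:380,200:460],None,fx=3,fy=3,interpolation=cv2.INTER_CUBIC))
E
```

```text
clock: 22.78
tcp_pos: [0.6236, 0.1709, 0.1332]
ee_rot: [-2.136, -2.301, 0.007]
ft_force: [0.3, 0.6, -3.7]
opening: 0.606
t 22.78 tcp [0.6236 0.1709 0.1332] open 0.606 F [ 0.3  0.6 -3.7] q [ 0.    0.73 -0.5   1.61  0.42  0.91 -0.58]
turn [-0.27  0.09 -0.14] shift [-0.007  0.045  0.23 ]
```

View pics/s8.png

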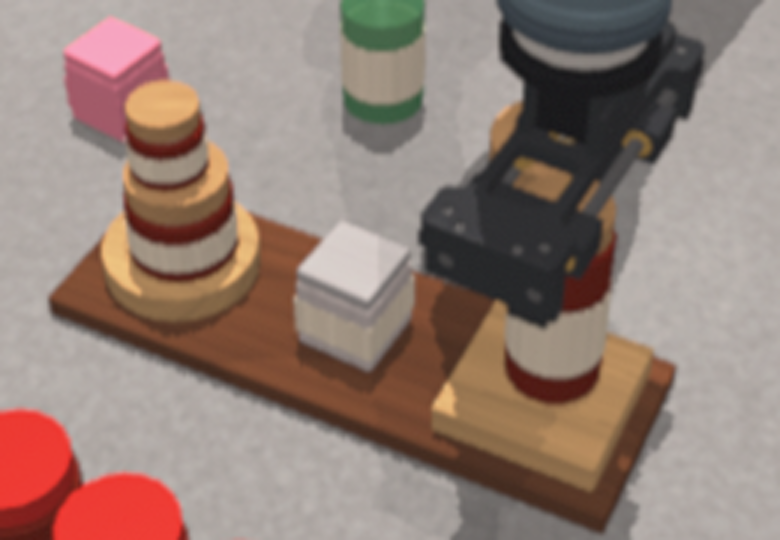

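The tall jar hangs upright over the middle of the square riser at about (555,360) in the crop. Lowering.

```bash
python3 -m creep '[[[0,0,0],[0,0.04,0.06],1],[[0,0,0],[0,0.04,0.13],1],[[0,0,0],[0,0.04,0.18],1],[[0,0,0],[0,0.04,0.18],1],[[0,0,0],[0,0.04,0.18],1]]';python3 go.py .6249 .1708 .1263 4.4
```

```text
clock: 23.25
tcp_pos: [0.6255, 0.1713, 0.1291]
ee_rot: [-2.137, -2.302, 0.004]
ft_force: [-0.1, -0.2, -3.4]
opening: 0.609
t 23.25 tcp [0.6255 0.1713 0.1291] open 0.609 F [-0.1 -0.2 -3.4] q [-0.    0.74 -0.5   1.6   0.42  0.91 -0.58]
turn [-0.16  0.07 -0.15] shift [-0.014 -0.021  0.094]
```

```bash
python3 -m creep '[[[0,0,0],[0,0,0.05],1],[[0,0,0],[0,0,0.09],1],[[0,0,0],[0,0,0.09],1]]';python3 go.py .6249 .1708 .1263 4.4
```

```text
clock: 23.5
tcp_pos: [0.6256, 0.1714, 0.1265]
ee_rot: [-2.137, -2.302, 0.004]
ft_force: [0.5, 0.7, -2.7]
opening: 0.608
t 23.5 tcp [0.6256 0.1714 0.1265] open 0.608 F [ 0.5  0.7 -2.7] q [-0.    0.75 -0.5   1.61  0.42  0.9  -0.58]
turn [-0.14  0.06 -0.15] shift [-0.019 -0.024  0.006]
```

```bash
python3 -m creep '[[[0,0,0],[0,0,0.02],1],[[0,0,0],[0,0,0.04],1],[[0,0,0],[0,0,0.04],1]]';python3 go.py .6249 .1708 .1263 4.4
```

```text
clock: 23.75
tcp_pos: [0.6257, 0.1716, 0.1264]
ee_rot: [-2.137, -2.302, 0.004]
ft_force: [-3.3, 0.2, 6.7]
opening: 0.607
t 23.75 tcp [0.6257 0.1716 0.1264] open 0.607 F [-3.3  0.2  6.7] q [-0.    0.75 -0.5   1.61  0.42  0.9  -0.58]
turn [-0.12  0.07 -0.15] shift [-0.025 -0.027  0.005]
```

Contact. Releasing, rising, then backing away so I can look.

```bash
python3 -m creep '[[[0,0,0],[0,0,0],0.4],[[0,0,0],[0,0,0],0.25],[[0,0,0],[0,0,0],0],[[0,0,0],[0,0,0],0],[[0,0,0],[0,0,0],0],[[0,0,0],[0,0,-0.6],0],[[0,0,0],[0,0,-1.7],0],[[0,0,0],[0,0,-2.9],0]]';python3 -m creep '[[[0,0,0],[0,0,-1.2],0],[[0,0,0],[1,-0.5,-1.5],0],[[0,0,0],[2.2,-1.2,-1.5],0],[[0,0,0],[3.4,-1.9,-1.5],0],[[0,0,0],[4.6,-2.6,-1.5],0],[[0,0,0],[5.8,-3.3,-1.5],0],[[0,0,0],[6.5,-3.6,-1.5],0],[[0,0,0],[6.5,-3.6,-1.5],0]]';python3 - <<'E'
from h import *
a=np.radians(7.4);T=np.linspace(0,6.283,60)
def circ(x,y,r,z): return np.c_[x+r*np.cos(T),y+r*np.sin(T),0*T+z]
h=.024;q=np.array([[-h,-h],[h,-h],[h,h],[-h,h],[-h,-h]]);b=np.radians(4.4);q=q@np.array([[np.cos(b),np.sin(b)],[-np.sin(b),np.cos(b)]])+[.6405,.052]
cur=[circ(.656,-.0667,.031,.098),circ(.656,-.0667,.021,.146),circ(.6249,.1708,.025,.161),np.c_[q,np.full(5,.076)],circ(.431,.0667,.042,.024),circ(.438,-.063,.029,0)]
for n,(r0,r1,c0,c1) in (('top',(120,300,180,440)),('scene',(170,380,200,460))):
    s=snapshot(n);k=cv2.resize(s['pixels'],None,fx=3,fy=3,interpolation=cv2.INTER_CUBIC)
    for c in cur: cv2.polylines(k,[np.round(proj(s,c)*24+8).astype(int).reshape(-1,1,2)],False,(255,255,0),1,cv2.LINE_AA,3)
    k=k[r0*3:r1*3,c0*3:c1*3];cv2.imwrite(f'pics/f_{n}.png',k[:600,:800])
E
python3 go.py
```

```text
clock: 24.42
tcp_pos: [0.6247, 0.1713, 0.2128]
ee_rot: [-2.135, -2.301, 0.009]
ft_force: [0.5, 0.3, 0.7]
opening: 1.0
clock: 25.08
tcp_pos: [0.4979, 0.3645, 0.2589]
ee_rot: [-2.121, -2.308, 0.005]
ft_force: [-0.0, -0.3, -0.2]
opening: 1.0
t 25.18 tcp [0.5024 0.3586 0.2582] open 1.005 F [ 0.3 -0.   0.4] q [-0.27  0.55 -0.6   1.6   0.34  1.1  -0.88]
```

View pics/f_top.png

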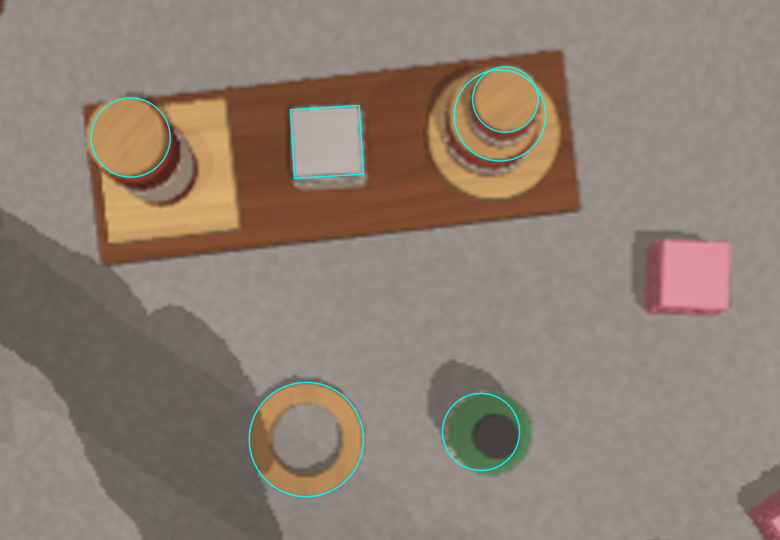

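View pics/f_scene.png

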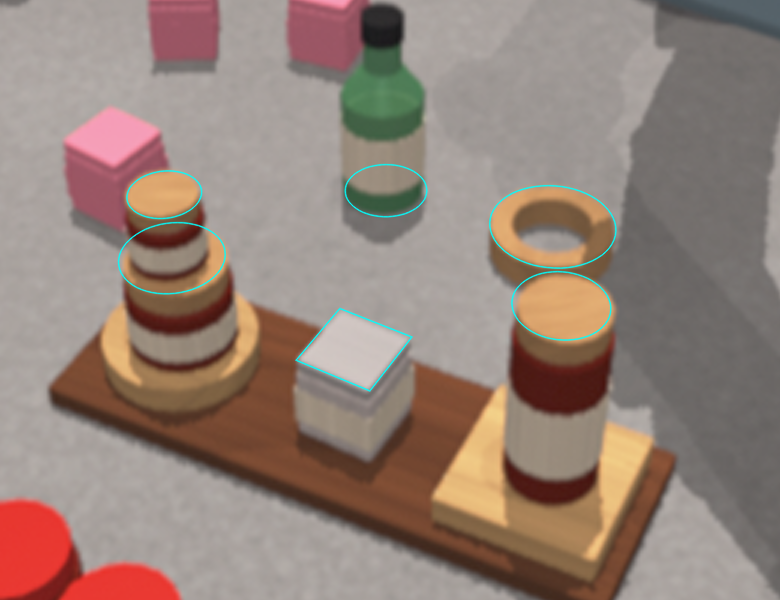

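Both views show every lid within about 2 mm of its target outline. The tape at (306,440) and the bottle at (487,433) in the top crop haven't moved. The gripper is open and clear, so I'm handing in.

```bash
python3 -c "
from station import *
print(close_job())"
```

```text
the job is handed in; nothing more can be done
None
```

The display is set up as asked, and I handed the job in at about 25 s of the 109 s allowed. The hand-in gives no verdict, so what follows rests on my own checks.

- **Placed:** the tin stands on the plank midway between the risers. The wide jar is on the round riser with the small jar on top of it, and the tall jar is on the square riser.
- **Final pictures (top and scene):** all four lids were within about 2–3 mm of where they should be, and everything stood upright. The oil bottle and tape roll were in their starting places.
- **Gripper and forces:** the gripper ended open and well clear. Lowering each item gave at most about 8 N at contact.
- **Small disagreements:** the wide jar looked about 2 mm to one side of the riser's centre. TCP readings varied by about 2–3 mm just after moves. Both are well inside the tolerances, and no check failed.

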